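Find a setting block's gap with a stepped leaf gauge

TASK

Find the gap of the setting block with the stepped leaf gauge: starting with the thinnest leaf and going up in order, slide each leaf down the block's channel along the fence until one binds on the sliding jaw, without ever pressing the gauge against the block with more than about 20 N. Then leave the gauge standing in the block by itself, fully home on the thickest leaf that goes in, with the cups and tools around left where they are.

Things in the scene. Friction and masses are not known exactly. Their poses are not given: they have to be found in the camera images.
- gauge: Stepped leaf gauge, about 0.12 kg: dark steel bar 132 mm long (y), 12 mm wide (x), 10 mm high, black upright handle on its middle, four steel leaves hanging below; yellow band at the thin end (-y), red at the thick end. Origin: middle of the bar's underside; z up, y along the bar. Leaves lie at y = -45, -15, +15, +45 mm. It starts hanging by its bar ends in the stand.
- gauge_handle (a point): Middle of the gauge's handle, 32 mm above the bar's underside. The handle is 14 mm thick (gauge x: grip it across this), 44 mm wide (y) and reaches from 10 to 52 mm above the bar's underside.
- tip1 (a point): Middle of the lower end of the 4 mm leaf (at y = -45 mm on the gauge), 46 mm below the bar's underside. Each leaf is a flat square-ended plate 14 mm wide (gauge y); the 4 mm are its thickness (gauge x), centred on the bar.
- tip2 (a point): The same for the 6 mm leaf, at y = -15 mm.
- tip3 (a point): The same for the 8 mm leaf, at y = +15 mm.
- tip4 (a point): The same for the 10 mm leaf, at y = +45 mm.
- block: Setting block, fixed to the worktop: dark base 108 x 44 x 10 mm with a grey U-shaped upright 60 mm high: a fence whose face looks to the block's -x at x = 0, and two cheeks 5 mm thick running 14 mm from it to -x. The channel between the cheeks is 18 mm wide (y = -9 to +9 mm). Origin: worktop level, on the fence face's line, middle of the channel; z up.
- channel_mouth (a point): Top edge of the fence face, middle of the channel, 60 mm up. Facing the fence from -x stands an aluminium sliding jaw (brass knob behind it), 15 mm wide between the cheeks, flat square-edged top 48 mm up, 25 mm long in x. It is locked; the gap from jaw to fence is between 4.5 and 9.5 mm, differs each time and is not reported.
- home_point (a point): On the fence face, middle of the channel, 14 mm up: height of a leaf's tip when fully home, the bar then resting on fence and cheeks. A leaf too thick stops on the jaw's top, tip about 48 mm up, or sticks a little lower. A released gauge leans up to about 6 degrees in the channel and stays. Other leaves hang outside the cheeks, clear of the base.
- stand: Fixed wooden stand 50 x 140 mm that carries the bar's ends on two posts, 58 mm high, with 5 mm lips before and behind the bar. Origin: underside, middle; y along the gauge as it hangs.
- cup_28: Bystander: steel cup, 64 mm across, 47 mm high, origin at its underside.
- cup_29: Bystander: another such cup.
- cup_30: Bystander: another such cup.
- tape_roll: Bystander: roll of masking tape, 67 mm across, 24 mm high.
- v_block: Bystander: steel V block 62 x 57 x 35 mm.
- caliper: Bystander: steel caliper lying flat, 212 mm long, 13 mm high.

How it is judged:
On the way, in this order (a step that is already met when the one before it is completed fails the run):
1. the thinnest leaf has been fully home in the gap (y of tip1 in the frame of block between -0.006 and 0.006 m and x of tip1 in the frame of block between -0.013 and 0.003 m and z of tip1 in the frame of block below 0.018 m), for 0.1 s.
2. the 6 mm leaf has been tried: fully home, or bound on the jaw (((y of tip2 in the frame of block between -0.006 and 0.006 m and x of tip2 in the frame of block between -0.013 and 0.003 m and z of tip2 in the frame of block below 0.018 m) or (y of tip2 in the frame of block between -0.006 and 0.006 m and x of tip2 in the frame of block between -0.013 and 0.003 m and z of tip2 in the frame of block between 0.02 and 0.056 m and contact force between gauge and jaw_c0 above 1.5 N and x of jaw_c0 in the frame of block above -0.0191 m))), for 0.04 s.
3. the first leaf too thick for the gap has been felt to bind on the jaw (if that was the 6 mm leaf: the thinnest leaf is home again) (((y of tip3 in the frame of block between -0.006 and 0.006 m and x of tip3 in the frame of block between -0.013 and 0.003 m and z of tip3 in the frame of block between 0.02 and 0.056 m and contact force between gauge and jaw_c0 above 1.5 N and x of jaw_c0 in the frame of block between -0.0211 and -0.0177 m) or (y of tip4 in the frame of block between -0.006 and 0.006 m and x of tip4 in the frame of block between -0.013 and 0.003 m and z of tip4 in the frame of block between 0.02 and 0.056 m and contact force between gauge and jaw_c0 above 1.5 N and x of jaw_c0 in the frame of block between -0.0231 and -0.0197 m) or ((y of tip1 in the frame of block between -0.006 and 0.006 m and x of tip1 in the frame of block between -0.013 and 0.003 m and z of tip1 in the frame of block below 0.018 m) and x of jaw_c0 in the frame of block above -0.0191 m))), for 0.04 s.
At the end, for the whole second after the job is handed in: The gauge stands in the block, released and at rest (slower than 0.02 m/s and 0.2 rad/s, within 0.2 rad of upright), with the tip of the thickest leaf that goes in less than 18 mm above the worktop in the channel. Where the next leaf has less than 0.6 mm of play either of the two counts (linear speed of gauge below 0.02 m/s and angular speed of gauge below 0.2 rad/s and angle between gauge's own z axis and vertical below 0.2 rad and (((y of tip1 in the frame of block between -0.006 and 0.006 m and x of tip1 in the frame of block between -0.013 and 0.003 m and z of tip1 in the frame of block below 0.018 m) and x of jaw_c0 in the frame of block above -0.0191 m) or ((y of tip2 in the frame of block between -0.006 and 0.006 m and x of tip2 in the frame of block between -0.013 and 0.003 m and z of tip2 in the frame of block below 0.018 m) and x of jaw_c0 in the frame of block above -0.0211 m) or ((y of tip3 in the frame of block between -0.006 and 0.006 m and x of tip3 in the frame of block between -0.013 and 0.003 m and z of tip3 in the frame of block below 0.018 m) and x of jaw_c0 in the frame of block above -0.0231 m))); the robot touches nothing.
It fails at once if the gauge is pressed against the block with more than 25 N (contact force between gauge and block above 25 N).
It fails at once if a leaf is tried on the jaw although the leaf before it is already too thick by 0.8 mm or more (order skipped) ((y of tip3 in the frame of block between -0.006 and 0.006 m and x of tip3 in the frame of block between -0.013 and 0.003 m and z of tip3 in the frame of block between 0.02 and 0.056 m and contact force between gauge and jaw_c0 above 1.5 N and x of jaw_c0 in the frame of block above -0.0177 m) or (y of tip4 in the frame of block between -0.006 and 0.006 m and x of tip4 in the frame of block between -0.013 and 0.003 m and z of tip4 in the frame of block between 0.02 and 0.056 m and contact force between gauge and jaw_c0 above 1.5 N and x of jaw_c0 in the frame of block above -0.0197 m)).
It fails at once if a cup or tool nearby is moved by more than 20 mm (distance of any of cup_28, cup_29, cup_30, tape_roll, v_block, caliper from where it was at the start of the episode above 0.02 m).
It also fails if it takes over 67 s, if anything falls off the work surface, if the arm or the gripper's body presses on something with over 40 N, if the wrist force passes 120 N, or if a joint passes its speed limit or range.

ROBOT

A 6-joint arm with a two-finger parallel gripper is mounted at the origin on a cart in front of the work surface, level with it; the furniture and walls round the work are solid. World frame = base frame: x ahead of the robot, y to its left, z up, the work surface at z = 0. Lengths are in m, angles in rad, forces in N, time in s.
With the tool pointing down it reaches from about 0.3 to 0.775 m from the base axis. Payload 14.6 kg.
Tool frame: the origin (TCP) lies on the centre line of the jaws, within the pads' length; the fingertips stand ctrl.tcp_to_tips ahead of it and the grasp point (between the pads) lies 2 mm behind it (ctrl.tcp_to_tips is the distance from the TCP to the fingertips, in m); z points along the fingers, y is the line along which they close (so a half turn about z gives the same grasp; the last joint's range is limited). The gripper opens to 94 mm and grips with 3 to 60 N. Pads are 16 mm wide; open, the fingers measure 119 mm over their backs; the gripper's body (75 mm by 177 mm) begins 78 mm behind the grasp point.
Start: joints at [1.208, 0.3, 1.521, -0, 1.321, -0.067], TCP at [0.16, 0.526, 0.222] pointing down, gripper open.
Joint ranges: [-3.03, 3.03], [-0.79, 2.21], [0.23, 2.52], [-1.04, 4.18], [0, 3.07], [-2.55, 2.55]. Speed limits (rad/s): [2.22, 2.22, 2.57, 3.14, 3.14, 3.14].

INTERFACE

Orientations are given as [roll, pitch, yaw] about the fixed x, y, z axes, in that order (R = Rz(yaw) Ry(pitch) Rx(roll)).
In Python, from station import telemetry, viewer, hand_in, ctrl gives the robot as it stands.
- The arm moves only by the tool step_arm, never from a script. Its argument "plan" is a list of rows, each an object of numbers: "dx", "dy", "dz": the shift along the tool's x, y, z scaled (see below); "rx", "ry", "rz": the turn, a rotation vector about the tool's x, y, z scaled (see below); "claw": the closure, from 0 (fully open) to 1 (shut). In form: [{"dx": .., "dy": .., "dz": .., "rx": .., "ry": .., "rz": .., "claw": ..}, ...]. A call has 1 to 10 rows; each row shifts and turns the commanded pose from where the row before left it, along the tool's axes as they then stand; what a row does not reach is not made up. The controller multiplies each number of a shift by 0.1 m and each number of a turn by 90 degrees. A row lasts 1/10 s, in which the tool goes at most 50 mm and 8.59 degrees, less where a joint would pass 70% of its speed; a pose out of reach is approached as far as the arm can. A call with a number of a shift or a turn outside -1 to 1 is refused whole. A call with a gripper value outside its range is refused whole. The fingers move at their own pace and stop on an object; "grip_force" is the grip in N (left out, the last holds). Time passes only in rows, so rows that do not move let the fingers close. It gives the time, the measured TCP pose, the force, the opening and the grip force at its end, in the units of the state.
- telemetry.get_obs(): the state, without advancing time (a new reading comes with each control period).
- viewer.camera(name): name is "side" or "top"; returns a dict with "img" (384x512x3 uint8, red, green, blue), "z_map" (384x512 float32, m along the optical axis (not along the pixel's ray), 0 where there is no reading), "fx", "fy", "cx", "cy" (pixels), "R" (3x3) and "t" (3): a world point X has camera coordinates R X + t. Camera axes: x right, y down, z forward; pixel columns grow to the right and rows downward; lengths in m; the calibration is good to about 2 mm. A picture is of the moment at which its call begins.
- hand_in(): hands the job in; it is judged then, once.
Trained networks look in a picture, given as the dict that the camera call returned (one of the last four; its "shot" number tells which), for a name from the list of things; names that differ only in an ending like _2 or _b are one class to them, and where a whole thing is asked for, a point or a joint stands for the part that bears it (a point fixed in the world has none). Each returns a list of dicts, best first, with "score" (0 to 1); they miss things now and then, are a little off and sometimes report something else, mostly with a low value. They report only what shows in the picture. A call takes as long as a camera call.
- viewer.recognise(target, picture): "rect" ([left, top, right, bottom] in pixels, round what is visible of it).
The state is a dict: "time_s": time; "qpos": joint angles; "joint_vel": joint speeds; "tau": joint torques, N m; "ee_pos": TCP position; "eef_rot": TCP orientation; "force": force on the tool from outside, world axes, zero at the start; "moment": the same for the moment, N m; "grip_width": finger opening in m; "grip_force": force on a finger pad.
Only numpy, scipy, OpenCV 4.12 (cv2) and the standard library are available. Lean on these libraries where they do the work, as an engineer would, in place of code of your own. Each camera call takes 0.05 s, during which the arm holds its last target. There are 200 camera calls.

## Working session

There is one attempt and no reset: what is moved stays moved. The work goes in short steps, Python scripts to look and compute and a tool call to move; the robot and the scene stay as the last step left them, time stands still between calls to the robot, and variables do not carry over. Pictures are saved under pics/ and viewed, at most 10 in all, crops included, and the job is handed in when it is done.

Besides the shell and the picture viewer there is one more tool, called after "Emit:" as a command line: name --argument value ..., lists and objects as JSON in quotes. step_arm: Moves the arm, as the interface text tells. Shifts and turns lie within -1 to 1; 1 stands for 0.1 m of shift or 90 degrees of turn. Its arguments: {"type":"object","properties":{"plan":{"type":"array"},"grip_force":{"type":"number"}},"required":["plan"]}

```bash
mkdir -p pics; cat > h.py <<'E'
import numpy as np, cv2
from station import telemetry, viewer, hand_in, ctrl
def world(p,u,v,z=None):
    z=p["z_map"][int(v),int(u)] if z is None else z
    c=np.array([(u-p["cx"])/p["fx"]*z,(v-p["cy"])/p["fy"]*z,z])
    return p["R"].T@(c-p["t"])
def cloud(p):
    v,u=np.mgrid[:384,:512]; z=p["z_map"]
    c=np.stack([(u-p["cx"])/p["fx"]*z,(v-p["cy"])/p["fy"]*z,z],-1)
    w=(c-p["t"])@p["R"]; w[z==0]=np.nan
    return w
def save(p,n): cv2.imwrite("pics/"+n,p["img"][...,::-1])
E
python3 - <<'E'
from h import *
o=telemetry.get_obs(); print({k:np.round(v,3) for k,v in o.items()}, ctrl.tcp_to_tips)
ims=[]
for n in("top","side"):
    p=viewer.camera(n); ims.append(p["img"]); np.savez(n+"0.npz",**p)
    print(n,p["fx"],p["t"],p["R"].round(3).tolist(), "campos",-p["R"].T@p["t"])
    W=cloud(p)
    for k in "gauge gauge_handle tip1 tip4 block channel_mouth stand cup_28 tape_roll v_block caliper".split():
        for r in viewer.recognise(k,p)[:3]:
            a=r["rect"];u,v=(a[0]+a[2])/2,(a[1]+a[3])/2
            print(k,np.round(r["score"],2),np.round(a),world(p,u,v).round(3))
    save(p,n+"0.png")
E
```

```text
{'time_s': np.float64(0.0), 'qpos': array([ 1.208,  0.3  ,  1.522, -0.   ,  1.321, -0.067]), 'joint_vel': array([ 0.001,  0.002,  0.   ,  0.   ,  0.001, -0.001]), 'tau': array([ 1.0000e-03, -5.3181e+01, -3.5275e+01,  7.1000e-02,  2.4000e-02,
       -0.0000e+00]), 'ee_pos': array([0.16 , 0.526, 0.222]), 'eef_rot': array([-3.14 , -0.   ,  2.846]), 'force': array([ 0.097,  0.445, -0.143]), 'moment': array([ 0.046, -0.019, -0.018]), 'grip_force': np.float64(0.0), 'grip_width': np.float64(0.094)} 0.017
top 381.8462728186147 [0.15251274 0.63070653 0.80600135] [[0.244, -0.97, 0.004], [-0.949, -0.239, -0.203], [0.198, 0.046, -0.979]] campos [0.40202632 0.26219766 0.91668766]
gauge 0.89 [224. 214. 278. 240.] [0.504 0.286 0.107]
gauge_handle 0.68 [219. 215. 276. 240.] [0.501 0.294 0.108]
tip1 0.85 [223. 218. 276. 239.] [0.499 0.288 0.109]
tip4 0.85 [223. 218. 276. 239.] [0.499 0.288 0.109]
block 0.72 [333. 272. 354. 325.] [0.407 0.052 0.046]
channel_mouth 0.56 [332. 271. 355. 325.] [0.408 0.053 0.049]
stand 0.9 [219. 212. 281. 250.] [0.505 0.29  0.006]
cup_28 0.81 [176. 161. 204. 190.] [0.604 
[... 846 characters left out ...]
2.] [0.507 0.317 0.083]
tip4 0.7 [267. 172. 277. 212.] [0.507 0.317 0.083]
block 0.61 [287. 144. 321. 165.] [0.409 0.051 0.027]
channel_mouth 0.6 [286. 146. 325. 169.] [0.406 0.063 0.024]
channel_mouth 0.19 [265. 171. 276. 211.] [0.51  0.314 0.082]
channel_mouth 0.18 [195. 183. 220. 208.] [ 0.685  0.237 -0.002]
stand 0.74 [256. 179. 283. 231.] [0.512 0.346 0.064]
cup_28 0.91 [214. 235. 244. 265.] [ 0.603  0.44  -0.001]
cup_28 0.84 [220. 170. 244. 195.] [0.616 0.223 0.038]
cup_28 0.68 [195. 183. 220. 208.] [ 0.684  0.237 -0.001]
tape_roll 0.83 [223. 154. 250. 171.] [0.615 0.098 0.019]
v_block 0.75 [196. 222. 220. 238.] [0.659 0.394 0.019]
caliper 0.95 [253. 245. 296. 327.] [0.496 0.543 0.006]
```

```bash
python3 - <<'E'
from h import *
t=cv2.imread("pics/top0.png");s=cv2.imread("pics/side0.png")
a=cv2.resize(t[200:250,210:290],(400,250),interpolation=1)
b=cv2.resize(t[262:337,305:385],(400,375)[:2],interpolation=1)
c=cv2.resize(s[160:240,240:300],(300,400)[:2]);d=cv2.resize(s[130:180,270:340],(420,300))
cv=np.zeros((600,800,3),np.uint8)
cv[:250,:400]=a;cv[:300,400:800]=b[:300,:400];cv[250:600,:262]=cv2.resize(c,(262,350));cv[300:600,380:800]=d
cv2.imwrite("pics/m1.png",cv)
cv2.imwrite("pics/full.png",t)
for n in("top","side"):
    p=dict(np.load(n+"0.npz"));W=cloud(p);
    # gauge
    for lo,hi in((.095,.125),(.058,.075)):
        m=(abs(W[...,0]-.505)<.08)&(abs(W[...,1]-.29)<.11)&(W[...,2]>lo)&(W[...,2]<hi)
        q=W[m][:,:2]
        print(n,"gauge",lo,len(q))
        if len(q)>5:
            r=cv2.minAreaRect((q*1000).astype(np.float32));print(r, W[m][:,2].max(),np.median(W[m][:,2]))
    for lo,hi in((.053,.07),(.043,.053),(.004,.014)):
        m=(abs(W[...,0]-.408)<.1)&(abs(W[...,1]-.052)<.1)&(W[...,2]>lo)&(W[...,2]<hi)
        q=W[m][:,:2]
        print(n,"block",lo,len(q))
        if len(q)>5:
            r=cv2.minAreaRect((q*1000).astype(np.float32));print(r,np.median(W[m][:,2]))
E
```

```text
top gauge 0.095 147
((506.56964111328125, 292.8490295410156), (43.56147766113281, 14.686641693115234), 81.35953521728516) 0.11337249141129249 0.10913695910265603
top gauge 0.058 295
((507.0021667480469, 292.72491455078125), (130.70327758789062, 29.826602935791016), 81.08308410644531) 0.07478161958993274 0.06698569940897925
top block 0.053 116
((437.5331115722656, 51.49683380126953), (25.535579681396484, 28.517526626586914), 10.43056583404541) 0.059801851428811566
top block 0.043 98
((428.5159912109375, 51.718101501464844), (40.872032165527344, 24.041494369506836), 11.389942169189453) 0.04784293861999512
top block 0.004 517
((418.7673034667969, 51.76102066040039), (159.21278381347656, 197.32240295410156), 0.9824007749557495) 0.009765558712504264
side gauge 0.095 85
((507.33843994140625, 296.5954895019531), (44.584651947021484, 14.451431274414062), 81.04618835449219) 0.10938588983122424 0.10643624934695703
side gauge 0.058 137
((498.75640869140625, 295.8870849609375), (132.67869567871094, 28.758087158203125), 73.644775390625) 0.07426978334375937 0.06469476992803327
side block 0.053 44
((437.54644775390625, 55.419044494628906), (25.543317794799805, 31.57146453857422), 5.12692403793335) 0.05585758051204119
side block 0.043 46
((431.3218688964844, 54.76939392089844), (42.330955505371094, 30.15937042236328), 23.794185638427734) 0.04665076732104348
side block 0.004 202
((415.6167907714844, 52.34306335449219), (105.38003540039062, 45.054073333740234), 8.051990509033203) 0.007216698338650091
```

View pics/m1.png

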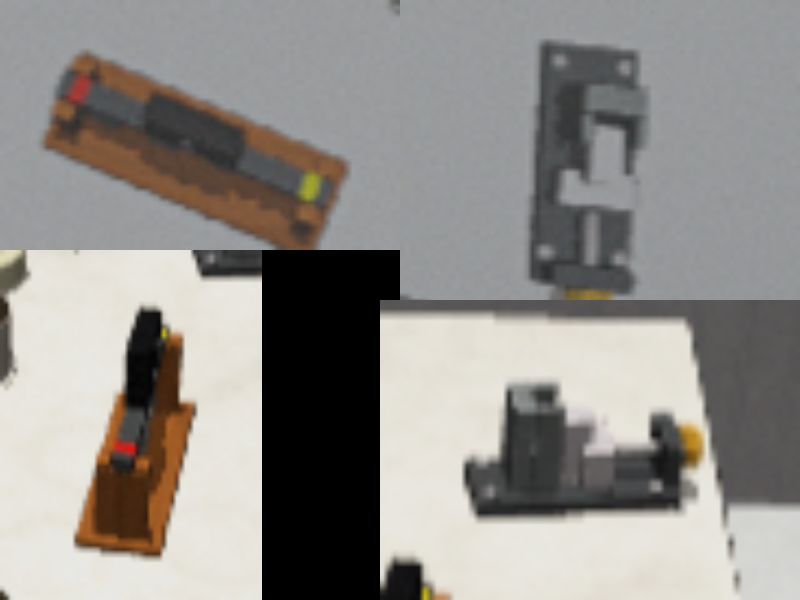

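View pics/full.png

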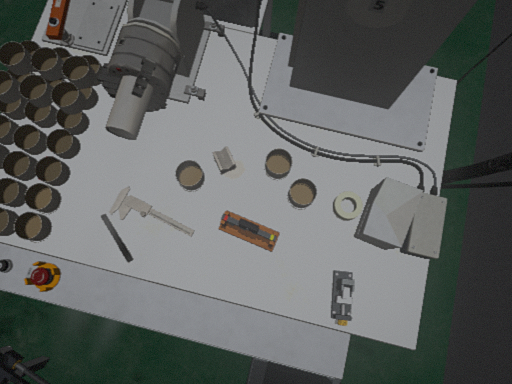

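```bash
python3 - <<'E'
from h import *
for n in("top","side"):
    p=dict(np.load(n+"0.npz"));W=cloud(p);
    for lo,hi in((.004,.065),(.004,.014),(.052,.065)):
        m=(abs(W[...,0]-.412)<.065)&(abs(W[...,1]-.052)<.04)&(W[...,2]>lo)&(W[...,2]<hi)
        q=(W[m][:,:2]*1000).astype(np.float32)
        r=cv2.minAreaRect(q); e=np.linalg.eigh(np.cov(q.T))[1][:,1]
        print(n,lo,hi,len(q),np.round(r[0],1),np.round(r[1],1),round(r[2],2),"pca",np.degrees(np.arctan2(e[1],e[0])).round(2),"mean",q.mean(0))
    # oriented fit: fraction extents for yaw 
    m=(abs(W[...,0]-.438)<.03)&(abs(W[...,1]-.052)<.03)&(W[...,2]>.056)
    q=W[m][:,:2]*1000
    for a in (8,10):
        c,s=np.cos(np.radians(a)),np.sin(np.radians(a)); l=(q-[438,52])@np.array([[c,-s],[s,c]])
        print(a,l.min(0).round(1),l.max(0).round(1))
# yellow/red bands in image -> direction, top
E
```

```text
top 0.004 0.065 1042 [410.5  58.4] [127.6  73.9] 5.91 pca -171.6 mean [410.7277    50.824085]
top 0.004 0.014 479 [416.3  44.4] [ 77.8 120.5] 81.29 pca -173.73 mean [417.11487  53.49348]
top 0.052 0.065 119 [437.5  51.5] [25.5 28.5] 10.43 pca 96.33 mean [439.64963  52.04216]
8 [-13.1 -15.2] [12.5 13.6]
10 [-13.2 -14.8] [12.3 13.8]
side 0.004 0.065 536 [408.9  51.4] [118.9  45.1] 8.05 pca -171.59 mean [413.37747   57.022083]
side 0.004 0.014 202 [415.6  52.3] [105.4  45.1] 8.05 pca -173.67 mean [415.72797   58.740383]
side 0.052 0.065 45 [437.5  55.4] [25.5 31.6] 5.13 pca 95.05 mean [439.3984    55.414555]
8 [ -8.7 -11.5] [12.3 17.5]
10 [ -8.9 -11.8] [12.  17.2]
```

Emit:
step_arm --plan '[{"rz":0},{"rz":0}]' --grip_force 20

```text
$.plan[0]: bad value
```

Emit:
step_arm --plan '[{"dx":0,"dy":0,"dz":0,"rx":0,"ry":0,"rz":0.091,"claw":0},{"dx":0,"dy":0,"dz":0,"rx":0,"ry":0,"rz":0.091,"claw":0},{"dx":0,"dy":0,"dz":0,"rx":0,"ry":0,"rz":0.091,"claw":0},{"dx":0,"dy":0,"dz":0,"rx":0,"ry":0,"rz":0.091,"claw":0},{"dx":0,"dy":0,"dz":0,"rx":0,"ry":0,"rz":0.091,"claw":0},{"dx":0,"dy":0,"dz":0,"rx":0,"ry":0,"rz":0.091,"claw":0},{"dx":0,"dy":0,"dz":0,"rx":0,"ry":0,"rz":0.091,"claw":0},{"dx":0,"dy":0,"dz":0,"rx":0,"ry":0,"rz":0.091,"claw":0},{"dx":0,"dy":0,"dz":0,"rx":0,"ry":0,"rz":0.091,"claw":0},{"dx":0,"dy":0,"dz":0,"rx":0,"ry":0,"rz":0.091,"claw":0}]' --grip_force 20

```text
time_s: 2.2
ee_pos: [0.1603, 0.5261, 0.2224]
eef_rot: [3.142, -0.0, 1.411]
force: [-0.0, 0.7, 0.2]
grip_width: 0.0938
grip_force: 0.0
```

```bash
cat > d.py <<'E'
from h import *
import sys
from scipy.spatial.transform import Rotation as Ro
o=telemetry.get_obs(); R=Ro.from_euler("xyz",o["eef_rot"]); p=np.array(o["ee_pos"])
T=np.array([float(a) for a in sys.argv[1:4]])
print("t",round(float(o["time_s"]),2),"pos",p.round(4),"rpy",np.degrees(o["eef_rot"]).round(2),"F",np.round(o["force"],2),"M",np.round(o["moment"],2))
print("shift in units",(R.inv().apply(T-p)*10).round(4))
if len(sys.argv)>4: print("turn units",((R.inv()*Ro.from_euler("xyz",[np.pi,0,np.radians(float(sys.argv[4]))])).as_rotvec()/(np.pi/2)).round(4))
E
python3 d.py 0.507 0.294 0.16 81.2
```

```text
t 2.2 pos [0.1603 0.5261 0.2224] rpy [180.    -0.    80.82] F [-0.01  0.69  0.22] M [-0.08  0.06 -0.01]
shift in units [-1.7381  3.7928  0.6244]
turn units [ 0.     -0.     -0.0043]
```

Emit:
step_arm --plan '[{"dx":-0.17,"dy":0.38,"dz":0,"rx":0,"ry":0,"rz":-0.0043,"claw":0},{"dx":-0.17,"dy":0.38,"dz":0,"rx":0,"ry":0,"rz":0,"claw":0},{"dx":-0.17,"dy":0.38,"dz":0,"rx":0,"ry":0,"rz":0,"claw":0},{"dx":-0.17,"dy":0.38,"dz":0,"rx":0,"ry":0,"rz":0,"claw":0},{"dx":-0.17,"dy":0.38,"dz":0.1,"rx":0,"ry":0,"rz":0,"claw":0},{"dx":-0.17,"dy":0.38,"dz":0.1,"rx":0,"ry":0,"rz":0,"claw":0},{"dx":-0.17,"dy":0.38,"dz":0.1,"rx":0,"ry":0,"rz":0,"claw":0},{"dx":-0.17,"dy":0.38,"dz":0.1,"rx":0,"ry":0,"rz":0,"claw":0},{"dx":-0.17,"dy":0.38,"dz":0.1,"rx":0,"ry":0,"rz":0,"claw":0},{"dx":-0.17,"dy":0.38,"dz":0.1,"rx":0,"ry":0,"rz":0,"claw":0}]'

```text
time_s: 3.2
ee_pos: [0.5124, 0.3007, 0.1621]
eef_rot: [3.141, -0.0, 1.423]
force: [0.1, 0.6, -0.6]
grip_width: 0.0938
grip_force: 0.0
```

```bash
python3 d.py 0.507 0.294 0.09 81.2
```

```text
t 3.2 pos [0.5124 0.3007 0.1621] rpy [ 1.7999e+02 -1.0000e-02  8.1540e+01] F [ 0.07  0.65 -0.55] M [-0.06  0.06  0.01]
shift in units [-0.0738 -0.0434  0.7208]
turn units [ 0.0001 -0.0001  0.0037]
```

Emit:
step_arm --plan '[{"dx":-0.04,"dy":-0.007,"dz":0.12,"rx":0,"ry":0,"rz":0,"claw":0},{"dx":0,"dy":0,"dz":0.2,"rx":0,"ry":0,"rz":0,"claw":0},{"dx":0,"dy":0,"dz":0.2,"rx":0,"ry":0,"rz":0,"claw":0},{"dx":0,"dy":0,"dz":0.18,"rx":0,"ry":0,"rz":0,"claw":0},{"dx":0,"dy":0,"dz":0,"rx":0,"ry":0,"rz":0,"claw":0},{"dx":0,"dy":0,"dz":0,"rx":0,"ry":0,"rz":0,"claw":0}]'

```text
time_s: 3.8
ee_pos: [0.5095, 0.2983, 0.0929]
eef_rot: [-3.142, -0.0, 1.423]
force: [0.8, -0.1, 0.2]
grip_width: 0.0944
grip_force: 0.0
```

```bash
python3 d.py 0.507 0.294 0.09 81.2; python3 -c "
from h import *
for n in ('side','top'):
    p=viewer.camera(n)
    c=p['img'][150:250,230:330] if n=='side' else p['img'][190:265,200:300]
    cv2.imwrite('pics/g_%s.png'%n,cv2.resize(c,None,fx=6,fy=6)[...,::-1])
"
```

```text
t 3.8 pos [0.5095 0.2983 0.0929] rpy [-180.     -0.     81.56] F [ 0.81 -0.14  0.2 ] M [-0.06  0.06 -0.03]
shift in units [-0.0461 -0.0186  0.0291]
turn units [-0.    -0.     0.004]
```

View pics/g_side.png

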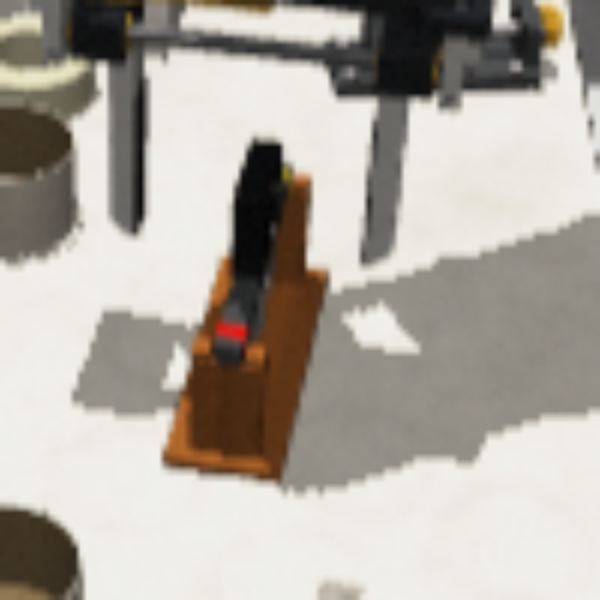

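Emit:
step_arm --plan '[{"dx":-0.046,"dy":-0.019,"dz":0.025,"rx":0,"ry":0,"rz":0.004,"claw":0},{"dx":0,"dy":0,"dz":0,"rx":0,"ry":0,"rz":0,"claw":0.5},{"dx":0,"dy":0,"dz":0,"rx":0,"ry":0,"rz":0,"claw":0.7},{"dx":0,"dy":0,"dz":0,"rx":0,"ry":0,"rz":0,"claw":0.75},{"dx":0,"dy":0,"dz":0,"rx":0,"ry":0,"rz":0,"claw":0.78}]' --grip_force 10

```text
time_s: 4.4
ee_pos: [0.5072, 0.2937, 0.09]
eef_rot: [3.142, -0.0, 1.417]
force: [0.2, -0.1, -0.1]
grip_width: 0.0655
grip_force: 0.0
```

```bash
python3 d.py 0.507 0.294 0.09 81.2
```

```text
t 4.4 pos [0.5072 0.2937 0.09  ] rpy [180.    -0.    81.18] F [ 0.17 -0.06 -0.1 ] M [-0.08  0.07 -0.01]
shift in units [ 0.0026 -0.0027  0.0002]
turn units [ 0.     -0.     -0.0002]
```

Positioned well. Close fully, noting the side force.

Emit:
step_arm --plan '[{"dx":0,"dy":0,"dz":0,"rx":0,"ry":0,"rz":0,"claw":0.8},{"dx":0,"dy":0,"dz":0,"rx":0,"ry":0,"rz":0,"claw":0.84},{"dx":0,"dy":0,"dz":0,"rx":0,"ry":0,"rz":0,"claw":0.9},{"dx":0,"dy":0,"dz":0,"rx":0,"ry":0,"rz":0,"claw":1},{"dx":0,"dy":0,"dz":0,"rx":0,"ry":0,"rz":0,"claw":1},{"dx":0,"dy":0,"dz":0,"rx":0,"ry":0,"rz":0,"claw":1},{"dx":0,"dy":0,"dz":0,"rx":0,"ry":0,"rz":0,"claw":1},{"dx":0,"dy":0,"dz":0,"rx":0,"ry":0,"rz":0,"claw":1}]' --grip_force 10

```text
time_s: 5.2
ee_pos: [0.5072, 0.2937, 0.0899]
eef_rot: [3.142, 0.0, 1.417]
force: [0.4, -0.0, -0.4]
grip_width: 0.014
grip_force: 10.0
```

```bash
python3 d.py 0.507 0.294 0.09 81.2
```

```text
t 5.2 pos [0.5072 0.2937 0.0899] rpy [180.     0.    81.18] F [ 0.45 -0.04 -0.43] M [-0.07 -0.02  0.03]
shift in units [ 0.0029 -0.0024 -0.0007]
turn units [ 0.      0.     -0.0002]
```

Emit:
step_arm --plan '[{"dx":0,"dy":0,"dz":0,"rx":0,"ry":0,"rz":0,"claw":1},{"dx":0,"dy":0,"dz":-0.1,"rx":0,"ry":0,"rz":0,"claw":1},{"dx":0,"dy":0,"dz":-0.2,"rx":0,"ry":0,"rz":0,"claw":1},{"dx":0,"dy":0,"dz":-0.2,"rx":0,"ry":0,"rz":0,"claw":1},{"dx":0,"dy":0,"dz":-0.2,"rx":0,"ry":0,"rz":0,"claw":1},{"dx":0,"dy":0,"dz":-0.1,"rx":0,"ry":0,"rz":0,"claw":1},{"dx":0,"dy":0,"dz":0,"rx":0,"ry":0,"rz":-0.06,"claw":1},{"dx":0,"dy":0,"dz":0,"rx":0,"ry":0,"rz":-0.07,"claw":1},{"dx":0,"dy":0,"dz":0,"rx":0,"ry":0,"rz":-0.06,"claw":1},{"dx":0,"dy":0,"dz":0,"rx":0,"ry":0,"rz":0,"claw":1}]' --grip_force 25

```text
time_s: 6.2
ee_pos: [0.507, 0.2936, 0.1699]
eef_rot: [-3.141, 0.0, 1.717]
force: [-0.6, -0.6, -0.4]
grip_width: 0.0135
grip_force: 25.0
```

```bash
python3 d.py 0.427 0.0957 0.165 98.3
```

```text
t 6.2 pos [0.507  0.2936 0.1699] rpy [-1.7998e+02  1.0000e-02  9.8360e+01] F [-0.61 -0.61 -0.43] M [-0.06  0.   -0.02]
shift in units [-1.8418 -1.0798  0.0496]
turn units [-0.0003  0.0001  0.0007]
```

Emit:
step_arm --plan '[{"dx":-0.14,"dy":-0.08,"dz":0,"rx":0,"ry":0,"rz":0,"claw":1},{"dx":-0.3,"dy":-0.18,"dz":0,"rx":0,"ry":0,"rz":0,"claw":1},{"dx":-0.4,"dy":-0.22,"dz":0,"rx":0,"ry":0,"rz":0,"claw":1},{"dx":-0.4,"dy":-0.22,"dz":0,"rx":0,"ry":0,"rz":0,"claw":1},{"dx":-0.3,"dy":-0.2,"dz":0.02,"rx":0,"ry":0,"rz":0,"claw":1},{"dx":-0.2,"dy":-0.12,"dz":0.02,"rx":0,"ry":0,"rz":0,"claw":1},{"dx":-0.1,"dy":-0.06,"dz":0.01,"rx":0,"ry":0,"rz":0,"claw":1},{"dx":0,"dy":0,"dz":0,"rx":0,"ry":0,"rz":0,"claw":1},{"dx":0,"dy":0,"dz":0,"rx":0,"ry":0,"rz":0,"claw":1}]'

```text
time_s: 7.1
ee_pos: [0.4273, 0.0966, 0.1652]
eef_rot: [3.141, -0.0, 1.714]
force: [0.1, -0.9, -0.5]
grip_width: 0.0142
grip_force: 25.0
```

```bash
python3 d.py 0.427 0.0957 0.165 98.3; python3 - <<'E'
from h import *
T=viewer.camera("top");S=viewer.camera("side")
np.savez("top1.npz",**T);np.savez("side1.npz",**S)
a=cv2.resize(T["img"][235:340,290:390],(571,600)[:2]);b=cv2.resize(S["img"][110:190,250:340],(0,0),fx=4,fy=4)
# handle in each camera
for n,p in(("top",T),("side",S)):
    W=cloud(p);m=(abs(W[...,0]-.427)<.05)&(abs(W[...,1]-.0957)<.09)
    for lo,hi in((.14,.155),):
        k=m&(W[...,2]>lo)&(W[...,2]<hi);q=(W[k][:,:2]*1000).astype(np.float32);print(n,len(q),cv2.minAreaRect(q) if len(q)>4 else "")
cv=np.zeros((600,800,3),np.uint8);a=cv2.resize(a,(400,420));cv[:420,:400]=a;cv[:320,420:780]=b
cv2.imwrite("pics/m2.png",cv[...,::-1])
E
```

```text
t 7.1 pos [0.4273 0.0966 0.1652] rpy [ 1.7997e+02 -1.0000e-02  9.8220e+01] F [ 0.13 -0.86 -0.5 ] M [-0.05  0.09 -0.01]
shift in units [-0.0088 -0.0042  0.0015]
turn units [ 0.0003 -0.0001 -0.0009]
top 145 ((419.94964599609375, 138.70457458496094), (13.420053482055664, 45.093971252441406), 8.967559814453125)
side 68 ((417.9309387207031, 128.57064819335938), (30.98859405517578, 60.382850646972656), 19.716079711914062)
```

View pics/m2.png

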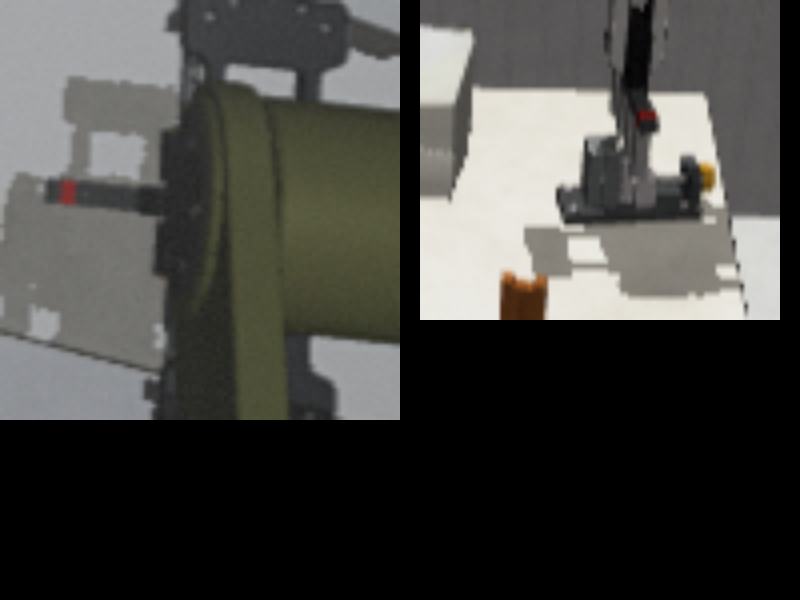

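Emit:
step_arm --plan '[{"dx":-0.009,"dy":-0.004,"dz":0.05,"rx":0,"ry":0,"rz":0,"claw":1},{"dx":0,"dy":0,"dz":0.1,"rx":0,"ry":0,"rz":0,"claw":1},{"dx":0,"dy":0,"dz":0.08,"rx":0,"ry":0,"rz":0,"claw":1},{"dx":0,"dy":0,"dz":0,"rx":0,"ry":0,"rz":0,"claw":1},{"dx":0,"dy":0,"dz":0.02,"rx":0,"ry":0,"rz":0,"claw":1},{"dx":0,"dy":0,"dz":0.02,"rx":0,"ry":0,"rz":0,"claw":1},{"dx":0,"dy":0,"dz":0.02,"rx":0,"ry":0,"rz":0,"claw":1},{"dx":0,"dy":0,"dz":0,"rx":0,"ry":0,"rz":0,"claw":1}]' --grip_force 15

```text
time_s: 8.0
ee_pos: [0.4265, 0.0951, 0.1358]
eef_rot: [-3.141, -0.0, 1.715]
force: [-0.5, -0.1, -0.2]
grip_width: 0.0139
grip_force: 15.0
```

```bash
python3 d.py 0.427 0.0957 0.131 98.3; python3 - <<'E'
from h import *
S=viewer.camera("side");b=cv2.resize(S["img"][125:185,270:340],(0,0),fx=8,fy=8)
cv2.imwrite("pics/m3.png",b[...,::-1])
E
```

```text
t 8.0 pos [0.4265 0.0951 0.1358] rpy [-179.99   -0.     98.28] F [-0.53 -0.08 -0.23] M [-0.11  0.09  0.01]
shift in units [0.0054 0.006  0.0482]
turn units [-0.0001 -0.     -0.0003]
```

View pics/m3.png

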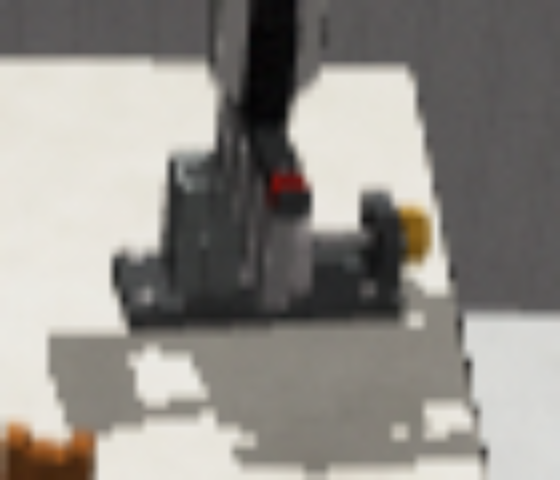

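Emit:
step_arm --plan '[{"dx":0.005,"dy":0,"dz":0.015,"rx":0,"ry":0,"rz":0,"claw":1},{"dx":0,"dy":0,"dz":0.015,"rx":0,"ry":0,"rz":0,"claw":1},{"dx":0,"dy":0,"dz":0.015,"rx":0,"ry":0,"rz":0,"claw":1},{"dx":0,"dy":0,"dz":0,"rx":0,"ry":0,"rz":0,"claw":1},{"dx":0,"dy":0,"dz":0,"rx":0,"ry":0,"rz":0,"claw":1}]'

```text
time_s: 8.55
ee_pos: [0.4265, 0.0956, 0.1314]
eef_rot: [-3.142, 0.0, 1.715]
force: [0.8, -1.3, -1.2]
grip_width: 0.0137
grip_force: 15.0
```

```bash
python3 d.py 0.427 0.0957 0.131 98.3
```

```text
t 8.55 pos [0.4265 0.0956 0.1314] rpy [-180.      0.     98.28] F [ 0.81 -1.34 -1.22] M [-0.1   0.09  0.03]
shift in units [0.0004 0.0055 0.0043]
turn units [-0.0001  0.     -0.0002]
```

Emit:
step_arm --plan '[{"dx":0,"dy":0.01,"dz":0,"rx":0,"ry":0,"rz":0,"claw":1},{"dx":0,"dy":0.01,"dz":0,"rx":0,"ry":0,"rz":0,"claw":1},{"dx":0,"dy":0.01,"dz":0,"rx":0,"ry":0,"rz":0,"claw":1},{"dx":0,"dy":0,"dz":0,"rx":0,"ry":0,"rz":0,"claw":1}]'

```text
time_s: 8.95
ee_pos: [0.4296, 0.096, 0.1315]
eef_rot: [3.142, 0.0, 1.715]
force: [0.9, 0.1, -1.2]
grip_width: 0.0138
grip_force: 15.0
```

Emit:
step_arm --plan '[{"dx":0,"dy":0.008,"dz":0,"rx":0,"ry":0,"rz":0,"claw":1},{"dx":0,"dy":0,"dz":0,"rx":0,"ry":0,"rz":0,"claw":1}]'

```text
time_s: 9.15
ee_pos: [0.4303, 0.0961, 0.1314]
eef_rot: [3.142, 0.0, 1.715]
force: [0.7, 0.3, -0.6]
grip_width: 0.0137
grip_force: 15.0
```

Emit:
step_arm --plan '[{"dx":0,"dy":0.008,"dz":0,"rx":0,"ry":0,"rz":0,"claw":1},{"dx":0,"dy":0,"dz":0,"rx":0,"ry":0,"rz":0,"claw":1}]'

```text
time_s: 9.35
ee_pos: [0.431, 0.0963, 0.1314]
eef_rot: [-3.141, 0.0, 1.715]
force: [-0.1, 0.0, -1.6]
grip_width: 0.0138
grip_force: 15.0
```

Emit:
step_arm --plan '[{"dx":0,"dy":0.008,"dz":0,"rx":0,"ry":0,"rz":0,"claw":1},{"dx":0,"dy":0,"dz":0,"rx":0,"ry":0,"rz":0,"claw":1}]'

```text
time_s: 9.55
ee_pos: [0.4315, 0.0964, 0.1313]
eef_rot: [-3.14, -0.0, 1.715]
force: [-3.2, -0.0, 1.3]
grip_width: 0.0138
grip_force: 15.0
```

Emit:
step_arm --plan '[{"dx":0,"dy":0.006,"dz":0,"rx":0,"ry":0,"rz":0,"claw":1},{"dx":0,"dy":0,"dz":0,"rx":0,"ry":0,"rz":0,"claw":1}]'

```text
time_s: 9.75
ee_pos: [0.432, 0.0965, 0.1313]
eef_rot: [-3.14, -0.0, 1.715]
force: [-5.5, -0.2, 2.9]
grip_width: 0.014
grip_force: 15.1
```

Emit:
step_arm --plan '[{"dx":0,"dy":0.006,"dz":0,"rx":0,"ry":0,"rz":0,"claw":1},{"dx":0,"dy":0,"dz":0,"rx":0,"ry":0,"rz":0,"claw":1}]'

```text
time_s: 9.95
ee_pos: [0.4325, 0.0966, 0.1313]
eef_rot: [-3.14, -0.0, 1.715]
force: [-6.8, 0.7, 2.9]
grip_width: 0.0141
grip_force: 15.1
```

Emit:
step_arm --plan '[{"dx":0,"dy":-0.01,"dz":0,"rx":0,"ry":0,"rz":0,"claw":1},{"dx":0,"dy":0,"dz":0.01,"rx":0,"ry":0,"rz":0,"claw":1},{"dx":0,"dy":0,"dz":0.01,"rx":0,"ry":0,"rz":0,"claw":1},{"dx":0,"dy":0,"dz":0.01,"rx":0,"ry":0,"rz":0,"claw":1},{"dx":0,"dy":0,"dz":0.01,"rx":0,"ry":0,"rz":0,"claw":1},{"dx":0,"dy":0,"dz":0.01,"rx":0,"ry":0,"rz":0,"claw":1},{"dx":0,"dy":0,"dz":0.01,"rx":0,"ry":0,"rz":0,"claw":1}]'

```text
time_s: 10.65
ee_pos: [0.4319, 0.0964, 0.1253]
eef_rot: [-3.141, -0.0, 1.715]
force: [-4.8, 0.8, 1.5]
grip_width: 0.0139
grip_force: 15.1
```

Emit:
step_arm --plan '[{"dx":0,"dy":0,"dz":0.01,"rx":0,"ry":0,"rz":0,"claw":1},{"dx":0,"dy":0,"dz":0,"rx":0,"ry":0,"rz":0,"claw":1}]'

```text
time_s: 10.85
ee_pos: [0.4319, 0.0964, 0.1242]
eef_rot: [-3.141, 0.0, 1.715]
force: [-5.1, -0.4, -0.5]
grip_width: 0.0142
grip_force: 15.0
```

Emit:
step_arm --plan '[{"dx":0,"dy":-0.003,"dz":0.01,"rx":0,"ry":0,"rz":0,"claw":1},{"dx":0,"dy":0,"dz":0.01,"rx":0,"ry":0,"rz":0,"claw":1},{"dx":0,"dy":0,"dz":0.01,"rx":0,"ry":0,"rz":0,"claw":1},{"dx":0,"dy":0,"dz":0.01,"rx":0,"ry":0,"rz":0,"claw":1},{"dx":0,"dy":0,"dz":0,"rx":0,"ry":0,"rz":0,"claw":1}]'

```text
time_s: 11.35
ee_pos: [0.4316, 0.0963, 0.1202]
eef_rot: [-3.141, 0.0, 1.715]
force: [-4.6, -0.5, 0.7]
grip_width: 0.0139
grip_force: 15.0
```

Emit:
step_arm --plan '[{"dx":0,"dy":0,"dz":0.02,"rx":0,"ry":0,"rz":0,"claw":1},{"dx":0,"dy":0,"dz":0.02,"rx":0,"ry":0,"rz":0,"claw":1},{"dx":0,"dy":0,"dz":0.02,"rx":0,"ry":0,"rz":0,"claw":1},{"dx":0,"dy":0,"dz":0.02,"rx":0,"ry":0,"rz":0,"claw":1},{"dx":0,"dy":0,"dz":0,"rx":0,"ry":0,"rz":0,"claw":1}]'

```text
time_s: 11.85
ee_pos: [0.4315, 0.0963, 0.1121]
eef_rot: [-3.141, 0.0, 1.715]
force: [-4.3, -1.2, -2.6]
grip_width: 0.0137
grip_force: 15.0
```

Going in freely; on to nearly home.

Emit:
step_arm --plan '[{"dx":0,"dy":0,"dz":0.02,"rx":0,"ry":0,"rz":0,"claw":1},{"dx":0,"dy":0,"dz":0.02,"rx":0,"ry":0,"rz":0,"claw":1},{"dx":0,"dy":0,"dz":0.02,"rx":0,"ry":0,"rz":0,"claw":1},{"dx":0,"dy":0,"dz":0.02,"rx":0,"ry":0,"rz":0,"claw":1},{"dx":0,"dy":0,"dz":0.02,"rx":0,"ry":0,"rz":0,"claw":1},{"dx":0,"dy":0,"dz":0.02,"rx":0,"ry":0,"rz":0,"claw":1},{"dx":0,"dy":0,"dz":0.02,"rx":0,"ry":0,"rz":0,"claw":1},{"dx":0,"dy":0,"dz":0.02,"rx":0,"ry":0,"rz":0,"claw":1},{"dx":0,"dy":0,"dz":0.01,"rx":0,"ry":0,"rz":0,"claw":1},{"dx":0,"dy":0,"dz":0,"rx":0,"ry":0,"rz":0,"claw":1}]'

```text
time_s: 12.85
ee_pos: [0.4316, 0.0963, 0.0953]
eef_rot: [-3.141, 0.0, 1.715]
force: [-5.4, -0.4, 0.2]
grip_width: 0.0144
grip_force: 15.0
```

Emit:
step_arm --plan '[{"dx":0,"dy":0,"dz":0.01,"rx":0,"ry":0,"rz":0,"claw":1},{"dx":0,"dy":0,"dz":0.01,"rx":0,"ry":0,"rz":0,"claw":1},{"dx":0,"dy":0,"dz":0,"rx":0,"ry":0,"rz":0,"claw":1}]'

```text
time_s: 13.15
ee_pos: [0.4316, 0.0963, 0.0933]
eef_rot: [-3.141, 0.0, 1.715]
force: [-4.8, -0.5, 1.1]
grip_width: 0.014
grip_force: 15.0
```

Emit:
step_arm --plan '[{"dx":0,"dy":0,"dz":0.007,"rx":0,"ry":0,"rz":0,"claw":1},{"dx":0,"dy":0,"dz":0,"rx":0,"ry":0,"rz":0,"claw":1}]'

```text
time_s: 13.35
ee_pos: [0.4317, 0.0964, 0.0927]
eef_rot: [-3.141, 0.0, 1.715]
force: [-5.1, 0.1, 2.0]
grip_width: 0.0138
grip_force: 15.0
```

Emit:
step_arm --plan '[{"dx":0,"dy":0,"dz":0.007,"rx":0,"ry":0,"rz":0,"claw":1},{"dx":0,"dy":0,"dz":0,"rx":0,"ry":0,"rz":0,"claw":1}]'

```text
time_s: 13.55
ee_pos: [0.4317, 0.0963, 0.092]
eef_rot: [-3.141, 0.0, 1.715]
force: [-5.1, -1.3, 1.7]
grip_width: 0.014
grip_force: 15.1
```

Emit:
step_arm --plan '[{"dx":0,"dy":0,"dz":0.005,"rx":0,"ry":0,"rz":0,"claw":1},{"dx":0,"dy":0,"dz":0,"rx":0,"ry":0,"rz":0,"claw":1}]'

```text
time_s: 13.75
ee_pos: [0.4318, 0.0964, 0.0917]
eef_rot: [3.141, -0.0, 1.715]
force: [-6.0, 0.8, 4.5]
grip_width: 0.014
grip_force: 15.1
```

Emit:
step_arm --plan '[{"dx":0,"dy":-0.003,"dz":-0.02,"rx":0,"ry":0,"rz":0,"claw":1},{"dx":0,"dy":0,"dz":-0.08,"rx":0,"ry":0,"rz":0,"claw":1},{"dx":0,"dy":0,"dz":-0.12,"rx":0,"ry":0,"rz":0,"claw":1},{"dx":0,"dy":0,"dz":-0.14,"rx":0,"ry":0,"rz":0,"claw":1},{"dx":0,"dy":0,"dz":-0.12,"rx":0,"ry":0,"rz":0,"claw":1},{"dx":0,"dy":-0.03,"dz":-0.05,"rx":0,"ry":0,"rz":0,"claw":1},{"dx":-0.15,"dy":0,"dz":0,"rx":0,"ry":0,"rz":0,"claw":1},{"dx":-0.15,"dy":0,"dz":0,"rx":0,"ry":0,"rz":0,"claw":1},{"dx":0,"dy":0,"dz":0,"rx":0,"ry":0,"rz":0,"claw":1},{"dx":0,"dy":0,"dz":0,"rx":0,"ry":0,"rz":0,"claw":1}]'

```text
time_s: 14.75
ee_pos: [0.4329, 0.0663, 0.1448]
eef_rot: [3.141, -0.0, 1.715]
force: [0.1, 0.3, -0.9]
grip_width: 0.0141
grip_force: 15.0
```

```bash
python3 d.py 0.4323 0.0663 0.131 98.3
```

```text
t 14.75 pos [0.4329 0.0663 0.1448] rpy [179.95  -0.    98.24] F [ 0.14  0.26 -0.91] M [-0.06  0.09 -0.02]
shift in units [ 0.0007 -0.006   0.1381]
turn units [ 0.0005 -0.     -0.0007]
```

Emit:
step_arm --plan '[{"dx":0,"dy":0,"dz":0.05,"rx":0,"ry":0,"rz":0,"claw":1},{"dx":0,"dy":0,"dz":0.02,"rx":0,"ry":0,"rz":0,"claw":1},{"dx":0,"dy":0,"dz":0.01,"rx":0,"ry":0,"rz":0,"claw":1},{"dx":0,"dy":0,"dz":0.01,"rx":0,"ry":0,"rz":0,"claw":1},{"dx":0,"dy":0,"dz":0.01,"rx":0,"ry":0,"rz":0,"claw":1},{"dx":0,"dy":0,"dz":0,"rx":0,"ry":0,"rz":0,"claw":1}]'

```text
time_s: 15.35
ee_pos: [0.4327, 0.0662, 0.1344]
eef_rot: [-3.141, -0.0, 1.715]
force: [-1.0, -0.6, -1.0]
grip_width: 0.014
grip_force: 15.0
```

Emit:
step_arm --plan '[{"dx":0,"dy":0,"dz":0.01,"rx":0,"ry":0,"rz":0,"claw":1},{"dx":0,"dy":0,"dz":0.01,"rx":0,"ry":0,"rz":0,"claw":1},{"dx":0,"dy":0,"dz":0.01,"rx":0,"ry":0,"rz":0,"claw":1},{"dx":0,"dy":0,"dz":0,"rx":0,"ry":0,"rz":0,"claw":1}]'

```text
time_s: 15.75
ee_pos: [0.4327, 0.0662, 0.1314]
eef_rot: [-3.141, -0.0, 1.715]
force: [0.6, 0.7, -0.7]
grip_width: 0.014
grip_force: 15.0
```

Emit:
step_arm --plan '[{"dx":0,"dy":0.01,"dz":0,"rx":0,"ry":0,"rz":0,"claw":1},{"dx":0,"dy":0.006,"dz":0,"rx":0,"ry":0,"rz":0,"claw":1},{"dx":0,"dy":0,"dz":0,"rx":0,"ry":0,"rz":0,"claw":1}]'

```text
time_s: 16.05
ee_pos: [0.4344, 0.0664, 0.1315]
eef_rot: [-3.141, -0.0, 1.715]
force: [0.1, 0.8, -0.0]
grip_width: 0.0139
grip_force: 15.0
```

Emit:
step_arm --plan '[{"dx":0,"dy":0.005,"dz":0,"rx":0,"ry":0,"rz":0,"claw":1},{"dx":0,"dy":0,"dz":0,"rx":0,"ry":0,"rz":0,"claw":1}]'

```text
time_s: 16.25
ee_pos: [0.4346, 0.0665, 0.1315]
eef_rot: [-3.141, -0.0, 1.715]
force: [-2.7, -0.6, 1.1]
grip_width: 0.0136
grip_force: 15.0
```

Emit:
step_arm --plan '[{"dx":0,"dy":0.003,"dz":0.01,"rx":0,"ry":0,"rz":0,"claw":1},{"dx":0,"dy":0,"dz":0.01,"rx":0,"ry":0,"rz":0,"claw":1},{"dx":0,"dy":0,"dz":0.01,"rx":0,"ry":0,"rz":0,"claw":1},{"dx":0,"dy":0,"dz":0.01,"rx":0,"ry":0,"rz":0,"claw":1},{"dx":0,"dy":0,"dz":0.01,"rx":0,"ry":0,"rz":0,"claw":1},{"dx":0,"dy":0,"dz":0.005,"rx":0,"ry":0,"rz":0,"claw":1},{"dx":0,"dy":0,"dz":0,"rx":0,"ry":0,"rz":0,"claw":1}]'

```text
time_s: 16.95
ee_pos: [0.4348, 0.0665, 0.1258]
eef_rot: [-3.141, -0.0, 1.715]
force: [-5.5, -0.4, 0.4]
grip_width: 0.0137
grip_force: 15.0
```

Emit:
step_arm --plan '[{"dx":0,"dy":0,"dz":0.007,"rx":0,"ry":0,"rz":0,"claw":1},{"dx":0,"dy":0,"dz":0,"rx":0,"ry":0,"rz":0,"claw":1}]'

```text
time_s: 17.15
ee_pos: [0.4348, 0.0665, 0.1252]
eef_rot: [-3.141, -0.0, 1.715]
force: [-6.1, -1.4, 3.0]
grip_width: 0.0137
grip_force: 15.0
```

Emit:
step_arm --plan '[{"dx":0,"dy":0,"dz":0.007,"rx":0,"ry":0,"rz":0,"claw":1},{"dx":0,"dy":0,"dz":0,"rx":0,"ry":0,"rz":0,"claw":1}]'

```text
time_s: 17.35
ee_pos: [0.4349, 0.0666, 0.1248]
eef_rot: [-3.141, -0.0, 1.715]
force: [-7.3, -0.4, 7.9]
grip_width: 0.0138
grip_force: 15.0
```

Emit:
step_arm --plan '[{"dx":0,"dy":-0.003,"dz":-0.02,"rx":0,"ry":0,"rz":0,"claw":1},{"dx":0,"dy":-0.003,"dz":0,"rx":0,"ry":0,"rz":0,"claw":1},{"dx":0,"dy":0,"dz":0,"rx":0,"ry":0,"rz":0,"claw":1}]'

```text
time_s: 17.65
ee_pos: [0.4345, 0.0665, 0.1266]
eef_rot: [-3.142, -0.0, 1.715]
force: [-2.5, -0.1, -1.2]
grip_width: 0.0138
grip_force: 15.0
```

Emit:
step_arm --plan '[{"dx":0,"dy":0,"dz":0.01,"rx":0,"ry":0,"rz":0,"claw":1},{"dx":0,"dy":0,"dz":0.01,"rx":0,"ry":0,"rz":0,"claw":1},{"dx":0,"dy":0,"dz":0,"rx":0,"ry":0,"rz":0,"claw":1}]'

```text
time_s: 17.95
ee_pos: [0.4346, 0.0665, 0.1248]
eef_rot: [3.141, 0.0, 1.715]
force: [-5.0, -0.4, 4.3]
grip_width: 0.0141
grip_force: 15.0
```

Emit:
step_arm --plan '[{"dx":0,"dy":0,"dz":0.007,"rx":0,"ry":0,"rz":0,"claw":1},{"dx":0,"dy":0,"dz":0,"rx":0,"ry":0,"rz":0,"claw":1},{"dx":0,"dy":0,"dz":0,"rx":0,"ry":0,"rz":0,"claw":1}]'

```text
time_s: 18.25
ee_pos: [0.4347, 0.0665, 0.1245]
eef_rot: [3.141, -0.0, 1.715]
force: [-7.4, 1.0, 9.8]
grip_width: 0.0141
grip_force: 15.0
```

Emit:
step_arm --plan '[{"dx":0,"dy":-0.01,"dz":-0.04,"rx":0,"ry":0,"rz":0,"claw":1},{"dx":0,"dy":-0.01,"dz":-0.1,"rx":0,"ry":0,"rz":0,"claw":1},{"dx":0,"dy":0,"dz":-0.06,"rx":0,"ry":0,"rz":0,"claw":1},{"dx":0.15,"dy":0,"dz":0,"rx":0,"ry":0,"rz":0,"claw":1},{"dx":0.15,"dy":0,"dz":0,"rx":0,"ry":0,"rz":0,"claw":1},{"dx":0,"dy":0,"dz":0,"rx":0,"ry":0,"rz":0,"claw":1},{"dx":0,"dy":0,"dz":0.05,"rx":0,"ry":0,"rz":0,"claw":1},{"dx":0,"dy":0,"dz":0,"rx":0,"ry":0,"rz":0,"claw":1}]'

```text
time_s: 19.05
ee_pos: [0.4281, 0.0954, 0.1384]
eef_rot: [-3.141, 0.0, 1.715]
force: [0.5, 0.5, -0.6]
grip_width: 0.014
grip_force: 15.0
```

```bash
python3 d.py 0.4311 0.0963 0.131 98.3
```

```text
t 19.05 pos [0.4281 0.0954 0.1384] rpy [-179.96    0.     98.27] F [ 0.45  0.49 -0.62] M [-0.08  0.09 -0.01]
shift in units [0.005  0.031  0.0744]
turn units [-0.0004  0.     -0.0004]
```

Emit:
step_arm --plan '[{"dx":0.005,"dy":0,"dz":0.02,"rx":0,"ry":0,"rz":0,"claw":1},{"dx":0,"dy":0,"dz":0.02,"rx":0,"ry":0,"rz":0,"claw":1},{"dx":0,"dy":0,"dz":0.02,"rx":0,"ry":0,"rz":0,"claw":1},{"dx":0,"dy":0.015,"dz":0.014,"rx":0,"ry":0,"rz":0,"claw":1},{"dx":0,"dy":0.01,"dz":0,"rx":0,"ry":0,"rz":0,"claw":1},{"dx":0,"dy":0.008,"dz":0,"rx":0,"ry":0,"rz":0,"claw":1},{"dx":0,"dy":0,"dz":0,"rx":0,"ry":0,"rz":0,"claw":1}]'

```text
time_s: 19.75
ee_pos: [0.4313, 0.0968, 0.1315]
eef_rot: [-3.141, 0.0, 1.715]
force: [-1.7, -1.1, -1.9]
grip_width: 0.0141
grip_force: 15.0
```

Emit:
step_arm --plan '[{"dx":0,"dy":0.003,"dz":0,"rx":0,"ry":0,"rz":0,"claw":1},{"dx":0,"dy":0,"dz":0,"rx":0,"ry":0,"rz":0,"claw":1}]'

```text
time_s: 19.95
ee_pos: [0.4315, 0.0968, 0.1314]
eef_rot: [-3.141, -0.0, 1.715]
force: [-2.9, 0.1, -0.9]
grip_width: 0.014
grip_force: 15.0
```

Emit:
step_arm --plan '[{"dx":0,"dy":0.001,"dz":0.01,"rx":0,"ry":0,"rz":0,"claw":1},{"dx":0,"dy":0,"dz":0.01,"rx":0,"ry":0,"rz":0,"claw":1},{"dx":0,"dy":0,"dz":0.01,"rx":0,"ry":0,"rz":0,"claw":1},{"dx":0,"dy":0,"dz":0.01,"rx":0,"ry":0,"rz":0,"claw":1},{"dx":0,"dy":0,"dz":0.01,"rx":0,"ry":0,"rz":0,"claw":1},{"dx":0,"dy":0,"dz":0.01,"rx":0,"ry":0,"rz":0,"claw":1},{"dx":0,"dy":0,"dz":0.01,"rx":0,"ry":0,"rz":0,"claw":1},{"dx":0,"dy":0,"dz":0,"rx":0,"ry":0,"rz":0,"claw":1}]'

```text
time_s: 20.75
ee_pos: [0.4317, 0.0968, 0.1243]
eef_rot: [-3.141, 0.0, 1.715]
force: [-4.6, -0.8, 0.2]
grip_width: 0.0142
grip_force: 15.0
```

Emit:
step_arm --plan '[{"dx":0,"dy":0,"dz":0.02,"rx":0,"ry":0,"rz":0,"claw":1},{"dx":0,"dy":0,"dz":0.02,"rx":0,"ry":0,"rz":0,"claw":1},{"dx":0,"dy":0,"dz":0.02,"rx":0,"ry":0,"rz":0,"claw":1},{"dx":0,"dy":0,"dz":0.02,"rx":0,"ry":0,"rz":0,"claw":1},{"dx":0,"dy":0,"dz":0,"rx":0,"ry":0,"rz":0,"claw":1}]'

```text
time_s: 21.25
ee_pos: [0.4317, 0.0968, 0.1162]
eef_rot: [-3.141, 0.0, 1.715]
force: [-4.0, -0.7, -1.9]
grip_width: 0.0139
grip_force: 15.0
```

Emit:
step_arm --plan '[{"dx":0,"dy":-0.009,"dz":0,"rx":0,"ry":0,"rz":0,"claw":1},{"dx":0,"dy":0,"dz":0,"rx":0,"ry":0,"rz":0,"claw":1}]'

```text
time_s: 21.45
ee_pos: [0.4311, 0.0967, 0.1166]
eef_rot: [3.141, 0.0, 1.715]
force: [-2.6, -0.5, -2.5]
grip_width: 0.0142
grip_force: 15.0
```

Emit:
step_arm --plan '[{"dx":0,"dy":-0.006,"dz":0,"rx":0,"ry":0,"rz":0,"claw":1},{"dx":0,"dy":0,"dz":0,"rx":0,"ry":0,"rz":0,"claw":1}]'

```text
time_s: 21.65
ee_pos: [0.4308, 0.0967, 0.1168]
eef_rot: [3.14, 0.0, 1.715]
force: [-0.1, 0.7, -1.1]
grip_width: 0.0137
grip_force: 15.0
```

Emit:
step_arm --plan '[{"dx":0,"dy":-0.006,"dz":0,"rx":0,"ry":0,"rz":0,"claw":1},{"dx":0,"dy":0,"dz":0,"rx":0,"ry":0,"rz":0,"claw":1}]'

```text
time_s: 21.85
ee_pos: [0.4299, 0.0966, 0.1167]
eef_rot: [3.141, -0.0, 1.715]
force: [-0.5, 0.0, -1.5]
grip_width: 0.0141
grip_force: 15.0
```

Emit:
step_arm --plan '[{"dx":0,"dy":-0.005,"dz":0,"rx":0,"ry":0,"rz":0,"claw":1},{"dx":0,"dy":0,"dz":0,"rx":0,"ry":0,"rz":0,"claw":1}]'

```text
time_s: 22.05
ee_pos: [0.4293, 0.0965, 0.1166]
eef_rot: [3.141, 0.0, 1.715]
force: [0.7, -0.1, -1.7]
grip_width: 0.0139
grip_force: 15.0
```

Emit:
step_arm --plan '[{"dx":0,"dy":-0.005,"dz":0,"rx":0,"ry":0,"rz":0,"claw":1},{"dx":0,"dy":0,"dz":0,"rx":0,"ry":0,"rz":0,"claw":1}]'

```text
time_s: 22.25
ee_pos: [0.4291, 0.0965, 0.1166]
eef_rot: [3.141, 0.0, 1.715]
force: [3.2, -0.2, -1.9]
grip_width: 0.0138
grip_force: 15.0
```

Emit:
step_arm --plan '[{"dx":0,"dy":-0.005,"dz":0,"rx":0,"ry":0,"rz":0,"claw":1},{"dx":0,"dy":0,"dz":0,"rx":0,"ry":0,"rz":0,"claw":1}]'

```text
time_s: 22.45
ee_pos: [0.4287, 0.0964, 0.1167]
eef_rot: [3.14, 0.0, 1.715]
force: [5.1, 1.2, -3.5]
grip_width: 0.0139
grip_force: 15.1
```

Emit:
step_arm --plan '[{"dx":0,"dy":0.02,"dz":0.02,"rx":0,"ry":0,"rz":0,"claw":1},{"dx":0,"dy":0,"dz":0.04,"rx":0,"ry":0,"rz":0,"claw":1},{"dx":0,"dy":0,"dz":0.04,"rx":0,"ry":0,"rz":0,"claw":1},{"dx":0,"dy":0,"dz":0.04,"rx":0,"ry":0,"rz":0,"claw":1},{"dx":0,"dy":0,"dz":0.04,"rx":0,"ry":0,"rz":0,"claw":1},{"dx":0,"dy":0,"dz":0.03,"rx":0,"ry":0,"rz":0,"claw":1},{"dx":0,"dy":0,"dz":0.02,"rx":0,"ry":0,"rz":0,"claw":1},{"dx":0,"dy":0,"dz":0.01,"rx":0,"ry":0,"rz":0,"claw":1},{"dx":0,"dy":0,"dz":0,"rx":0,"ry":0,"rz":0,"claw":1}]'

```text
time_s: 23.35
ee_pos: [0.4303, 0.0967, 0.0925]
eef_rot: [-3.142, -0.0, 1.715]
force: [0.4, 0.1, -0.5]
grip_width: 0.0137
grip_force: 15.0
```

Emit:
step_arm --plan '[{"dx":0,"dy":0,"dz":0.006,"rx":0,"ry":0,"rz":0,"claw":1},{"dx":0,"dy":0,"dz":0,"rx":0,"ry":0,"rz":0,"claw":1}]'

```text
time_s: 23.55
ee_pos: [0.4303, 0.0967, 0.092]
eef_rot: [3.141, 0.0, 1.715]
force: [-0.6, 1.1, -0.9]
grip_width: 0.0141
grip_force: 15.0
```

Emit:
step_arm --plan '[{"dx":0,"dy":0,"dz":0.006,"rx":0,"ry":0,"rz":0,"claw":1},{"dx":0,"dy":0,"dz":0,"rx":0,"ry":0,"rz":0,"claw":1}]'

```text
time_s: 23.75
ee_pos: [0.4304, 0.0967, 0.0917]
eef_rot: [3.141, -0.0, 1.715]
force: [-2.5, 1.3, 4.3]
grip_width: 0.0137
grip_force: 15.0
```

Emit:
step_arm --plan '[{"dx":0,"dy":0,"dz":0,"rx":0,"ry":0,"rz":0,"claw":0.83},{"dx":0,"dy":0,"dz":0,"rx":0,"ry":0,"rz":0,"claw":0.8},{"dx":0,"dy":0,"dz":0,"rx":0,"ry":0,"rz":0,"claw":0.7},{"dx":0,"dy":0,"dz":0,"rx":0,"ry":0,"rz":0,"claw":0.5},{"dx":0,"dy":0,"dz":0,"rx":0,"ry":0,"rz":0,"claw":0.4},{"dx":0,"dy":0,"dz":0,"rx":0,"ry":0,"rz":0,"claw":0.4}]' --grip_force 3

```text
time_s: 24.35
ee_pos: [0.4303, 0.0966, 0.0913]
eef_rot: [-3.142, -0.0, 1.715]
force: [0.7, -0.5, 0.3]
grip_width: 0.0469
grip_force: 0.0
```

Emit:
step_arm --plan '[{"dx":0,"dy":0,"dz":-0.1,"rx":0,"ry":0,"rz":0,"claw":0.4},{"dx":0,"dy":0,"dz":-0.3,"rx":0,"ry":0,"rz":0,"claw":0.4},{"dx":0,"dy":0,"dz":-0.4,"rx":0,"ry":0,"rz":0,"claw":0.4},{"dx":0.4,"dy":0,"dz":-0.2,"rx":0,"ry":0,"rz":0,"claw":0.4},{"dx":0.4,"dy":0,"dz":0,"rx":0,"ry":0,"rz":0,"claw":0.4},{"dx":0.4,"dy":0,"dz":0,"rx":0,"ry":0,"rz":0,"claw":0.4},{"dx":0.4,"dy":0,"dz":0,"rx":0,"ry":0,"rz":0,"claw":0.4},{"dx":0,"dy":0,"dz":0,"rx":0,"ry":0,"rz":0,"claw":0.4}]'

```text
time_s: 25.15
ee_pos: [0.4063, 0.2582, 0.192]
eef_rot: [3.141, -0.001, 1.719]
force: [0.3, -0.4, -0.1]
grip_width: 0.0564
grip_force: 0.0
```

```bash
python3 - <<'E'
from h import *
T=viewer.camera("top");S=viewer.camera("side")
a=cv2.resize(T["img"][245:335,300:380],(400,450));b=cv2.resize(S["img"][125:185,270:340],(400,343))
cv=np.zeros((450,800,3),np.uint8);cv[:,:400]=a;cv[:343,400:]=b
cv2.imwrite("pics/m4.png",cv[...,::-1])
W=cloud(T);m=(abs(W[...,0]-.43)<.05)&(abs(W[...,1]-.0957)<.09)&(W[...,2]>.064)&(W[...,2]<.13)
q=W[m];print(len(q),q.min(0),q.max(0))
h=q[q[:,2]>.09];print(h.min(0),h.max(0))
E
```

```text
308 [0.4187829  0.03175694 0.06405872] [0.44391176 0.13765669 0.11367599]
[0.4200898  0.07836408 0.09975789] [0.43847946 0.12268408 0.11367599]
```

View pics/m4.png

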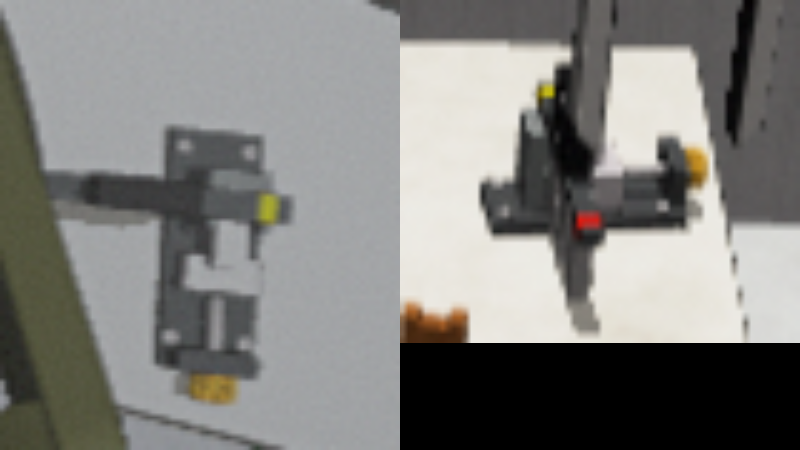

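```bash
python3 - <<'E'
from h import *
T=viewer.camera("top")
W=cloud(T);m=(abs(W[...,0]-.43)<.05)&(abs(W[...,1]-.0957)<.09)&(W[...,2]>.05)&(W[...,2]<.13)
q=W[m]; 
for y in np.arange(.03,.165,.01):
    s=q[abs(q[:,1]-y)<.005]
    if len(s): print(y.round(3),len(s),np.percentile(s[:,2],[50,90]).round(4))
E
```

```text
0.03 10 [0.0732 0.0743]
0.04 50 [0.0699 0.0732]
0.05 51 [0.0696 0.0721]
0.06 55 [0.0615 0.0714]
0.07 17 [0.0689 0.0706]
0.08 22 [0.1099 0.1115]
0.09 35 [0.1098 0.1109]
0.1 38 [0.1088 0.1116]
0.11 36 [0.1082 0.1099]
0.12 49 [0.1041 0.1085]
0.13 15 [0.0649 0.0663]
```

```bash
python3 -c "
from h import *
print(hand_in())"
```

```text
the job is handed in; nothing more can be done
None
```

I handed the job in with the gauge released and standing in the block on the 4 mm leaf, leaning about 5°; no verdict came back. The 4 mm leaf went fully home. The 6 mm leaf bound on the jaw twice at about 8–10 N. The gap measured about 5.8 mm, and I touched no cups or tools.

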